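# Jack up the capsule filler and hold it

### The arm

A 6-joint arm with a two-finger parallel gripper is mounted at the origin on the work surface. World frame = base frame: x ahead of the robot, y to its left, z up, the work surface at z = 0. Lengths are in m, angles in degrees, forces in N, time in s.
With the tool pointing down it reaches from about 0.375 to 0.825 m from the base axis. Payload 5.5 kg.
Tool frame: the origin (TCP) lies between the finger pads; the fingertips stand 22 mm ahead of it and the grasp point (between the pads) lies 3 mm ahead of it; x points along the fingers, y is the direction in which the jaws open and shut, and the axes are right-handed (so a half turn about x gives the same grasp; the last joint's range is limited). The gripper opens to 85 mm and grips with 20 to 120 N. Pads are 22 mm wide; open, the fingers measure 114 mm over their backs; the gripper's body (76 mm by 85 mm) begins 54 mm behind the grasp point. The pads swing forward as they close: fully open they stand 13 mm farther back than shut.
Start: joints at [75.516, 17.962, -2.699, 69.339, 0, 90], TCP at [0.15, 0.581, 0.253] pointing down, gripper open.
Joint ranges: [-152.73, 152.73], [-39.44, 99.34], [-58.76, 71.6], [-118.89, 123.64], [-81.53, 83.1], [-180, 180]. Speed limits (degrees/s): [136.94, 136.94, 172.46, 180, 180, 180].

### API

Orientations are given as a 3x3 rotation matrix whose columns are the frame's x, y, z axes.
In Python, from bench import ctrl, optics gives the robot as it stands. The module is installed in compiled form; this text tells all that it offers.
- The arm moves only by the tool step_arm, never from a script. Its argument "motion" is a list of rows, each a list of 6 numbers: the shift along the tool's x, y, z in mm, then the turn, a rotation vector about the tool's x, y, z in degrees. In form: [[dx, dy, dz, rx, ry, rz], ...]. A call has 1 to 12 rows; each row shifts and turns the commanded pose from where the row before left it, along the tool's axes as they then stand; what a row does not reach is not made up. A row lasts 1/10 s, in which the tool goes at most 50 mm and 8.59 degrees, less where a joint would pass 70% of its speed; a pose out of reach is approached as far as the arm can. A call with a gripper value outside its range is refused whole. "gripper" is the closure in counts, from 0 (fully open) to 255 (shut), set as the call begins (left out, the last holds). The fingers move at their own pace and stop on an object; the grip force is fixed at half the most. Time passes only in rows, so rows that do not move let the fingers close. It gives the time, the measured TCP pose, the force and the opening at its end, in the units of the state.
- ctrl.observe(): the state, without advancing time (a new reading comes with each control period).
- optics.grab_frame(name): name is "side" or "top" or "wrist"; returns a dict with "img" (384x512x3 uint8, red, green, blue), "fx", "fy", "cx", "cy" (pixels), "cam_to_world" (4x4, takes a point from camera to world coordinates); the wrist camera has in their place "T_tool_cam" (4x4, takes a point from camera to tool coordinates, whose origin is the TCP and whose axes are the tool frame's). Camera axes: x right, y down, z forward; pixel columns grow to the right and rows downward; lengths in m; the calibration is good to about 2 mm. A picture is of the moment at which its call begins: read the wrist's pose just before it. There is no depth.
- ctrl.job_done(): hands the job in, once; it reports no verdict.
The state is a dict: "time_s": time; "qpos": joint angles; "qd": joint speeds; "tau": joint torques, N m; "tool_pos": TCP position; "eef_rot": TCP orientation; "force": force on the tool from outside, world axes, zero at the start; "wrist_torque": the same for the moment, N m; "gripper_width": finger opening in m.
Only numpy, scipy, OpenCV 4.12 (cv2) and the standard library are available. Lean on these libraries where they do the work, as an engineer would, in place of code of your own. Each camera call takes 0.05 s, during which the arm holds its last target.

### The job

The bench capsule filler needs a new foot. Slide the service jack in so that its saddle stands centred under the ring-marked jacking lug on the side of the machine, then pump the handle with full strokes until the feet on that side are 8 to 16 mm clear of the bench. Finish on a down stroke and keep hold, with the handle pressed right down and the machine's weight on the jack; lift with the jack only, and leave the spare foot, the bottle and the spanner where they are.

Things in the scene. Friction and masses are not known exactly. Their poses are not given: they have to be found in the camera images.
- filler_base: White bench capsule filler, 300 x 280 mm, slabs and rails up to 113 mm high, four steel guide pins up to 121 mm, 7 kg give or take a fifth, on four round rubber feet. It cannot slide. Origin on the bench under the middle of the machine; its x axis runs along the machine's sides, and its y axis points out of the side that carries the jacking lug.
- filler (a joint): Tilt of the filler, rad: 0 = standing on all four feet; grows as the lug side is raised, about the line through the two opposite feet. Range 0 to 0.14. It falls back under its own weight.
- lift_point (a point): Centre of the underside of the round steel pad (28 mm dia) below the jacking lug, 57 mm above the bench when the machine stands flat. x, y axes as filler_base's: +y points out of the machine's side. It lies 26 mm out from the side, 20 mm short of the lug's end. The lug: flat steel tongue 40 mm wide, z 61 to 68 mm, dark ring and dot on top over the pad. The lower slotted tongue is no lift point.
- near_feet (a point): Midpoint between the undersides of the two feet on the lug side (they stand 115 mm either way along x). Its height above the bench is the clearance of these feet: 0 when standing.
- jack: Low hand-pumped jack, grey, 0.97 kg, loose. Origin on the bench under the saddle's axis; x points from handle to saddle end, z up. Base plate 10 mm thick, 80 mm wide from x = -105 to +30 mm, then a 46 mm wide tail to x = -225. Cylinder 38 mm dia at x = 0, up to z = 40. Handle bracket x = -131 to -97, 38 mm wide, up to z = 52. Slides along the bench when gripped and drawn (about 6 N).
- saddle (a point): Centre of the saddle's top face (dark steel disc, 34 mm dia, 6 mm thick, on the ram). 47 mm above the bench plus the ram's travel.
- ram (a joint): Travel of the ram and saddle, m: 0 = fully down, 0.036 = fully up. It starts at 0 to 7 mm. A full down stroke of the handle, let right up first, raises it 8 mm (the first stroke less or more, 1 to 9 mm; a part stroke less). While the handle is up under load it settles back slowly, up to 1 mm in 3 s. The feet rise 0.82 mm for each mm at the lug.
- handle (a joint): Pump handle, rad: 0 = raised, 0.70 above level (its spring returns it there when let go); 0.65 = fully down, nearly level (stop). Pivot at x = -118, z = 40 mm in the jack's frame, axis along the jack's y. Pushing down at the grip takes some 8 N with no load, about 15 N under the machine; the spring pushes up with 2 to 4 N. It is worked by pressing from above and letting it rise.
- handle_grip (a point): Where to take the handle: on the axis of the round rubber grip (20 mm dia drawn, 18 mm solid), 125 mm from the pivot; the handle ends 26 mm farther out. Straight bar, from the pivot backwards (jack's -x) and up. About 121 mm above the bench raised and 46 mm when down.
- spare_foot: Bystander: black rubber machine foot with stud, 44 mm dia, 46 mm high. Origin at its underside.
- bottle: Bystander: amber bottle, 54 mm dia, 105 mm high. Origin at its underside.
- spanner: Bystander: steel spanner, 110 mm long, lying flat. Origin at its middle, underside.
- pump_block (a point): Where to grip the jack: middle of its pump block, at x = -62, z = 34 mm in the jack's frame, 4 mm behind its balance point; axes as the jack's. Block 76 mm long (x), 46 mm wide (y), z 10 to 50 mm above the bench: fingers go either side, closing along y. Under the lug the saddle has only 3 to 10 mm of headroom at the start, so slide the jack in.

How it is judged:
By the outcome, as a careful person would: the job done as asked, in the order asked, and still so for the second after the job is handed in, while the arm keeps its last pose, push and grip.
It also fails if it takes over 67 s, if anything falls off the work surface, if the arm or the gripper's body presses on something with over 40 N, if the wrist force passes 120 N, or if a joint passes its speed limit or range.

## Working session

There is one attempt and no reset: what is moved stays moved. The work goes in short steps, Python scripts to look and compute and a tool call to move; the robot and the scene stay as the last step left them, time stands still between calls to the robot, and variables do not carry over. Pictures are saved under pics/ and viewed, and the job is handed in when it is done.

Besides the shell and the picture viewer there is one more tool, called as name(argument=value, ...) on one line, values as JSON. step_arm: Moves the arm, as the interface text tells. Its arguments: {"type":"object","properties":{"motion":{"type":"array","items":{"type":"array","items":{"type":"number"}}},"gripper":{"type":"number"}},"required":["motion"]}

```bash
mkdir -p pics; ls; cat > h.py <<'E'
import numpy as np, cv2
from bench import ctrl, optics
def save(n,f):
    cv2.imwrite(f'pics/{f}.png', n['img'][:,:,::-1])
E
python3 - <<'E'
from h import *
s=ctrl.observe(); print(s)
for n in ['side','top','wrist']:
    f=optics.grab_frame(n); save(f,n+'0'); print(n,f['fx'],f['fy'],f['cx'],f['cy'],np.round(f.get('cam_to_world',f.get('T_tool_cam')),4).tolist())
E
```

```text
pics
{'time_s': 0.0, 'qpos': array([ 7.55161179e+01,  1.80038458e+01, -2.75337074e+00,  6.93395246e+01,
       -3.13043338e-04,  9.00009786e+01]), 'qd': array([-0.07143573, -0.00237122,  0.07335939,  0.10346872,  0.03704077,
       -0.03713225]), 'tau': array([-3.26808106e-06, -5.39597619e+01,  3.39744580e+01,  1.94119447e-02,
       -1.76547843e-05,  6.09718697e-06]), 'tool_pos': array([0.14993346, 0.58041645, 0.2524447 ]), 'eef_rot': array([[-4.17004362e-04,  2.50123823e-01,  9.68213767e-01],
       [-1.63615464e-03,  9.68212385e-01, -2.50124171e-01],
       [-9.99998575e-01, -1.68845032e-03,  5.49246615e-06]]), 'force': array([0.08242421, 0.43095153, 0.5367327 ]), 'wrist_torque': array([-0.02393419,  0.01538925, -0.01838396]), 'gripper_width': 0.08521930256874961}
side 417.9254961067641 417.9254961067641 260.2346352518019 188.30207167487745 [[0.7028, -0.5501, 0.4511, 0.0182], [-0.7113, -0.5302, 0.4614, -0.6399], [-0.0147, -0.6451, -0.7639, 1.1012], [0.0, 0.0, 0.0, 1.0]]
top 417.7164980843091 417.7164980843091 255.51634289224592 189.87897427120154 [[-0.0708, -0.9753, 0.2093, 0.3743], [-0.9975, 0.0698, -0.0118, -0.0284], [-0.0031, -0.2097, -0.9778, 1.1296], [0.0, 0.0, 0.0, 1.0]]
wrist 341.7173059575044 341.7173059575044 259.0539404607982 186.3692497690352 [[0.0002, -0.3284, 0.9446, -0.1207], [1.0, 0.0005, -0.0, 0.0009], [-0.0005, 0.9446, 0.3284, -0.0847], [0.0, 0.0, 0.0, 1.0]]
```

View pics/side0.png

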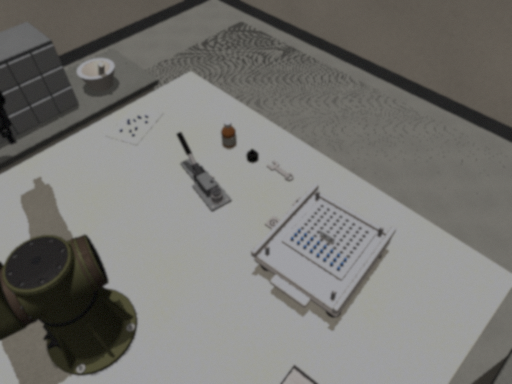

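View pics/top0.png

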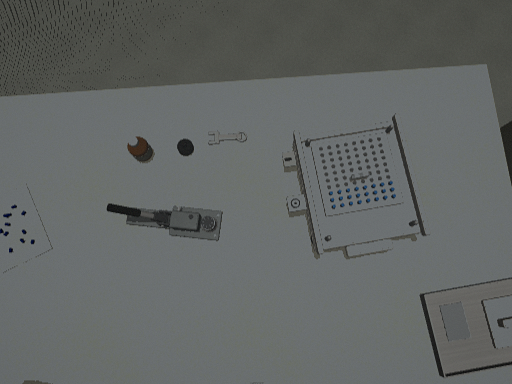

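View pics/wrist0.png

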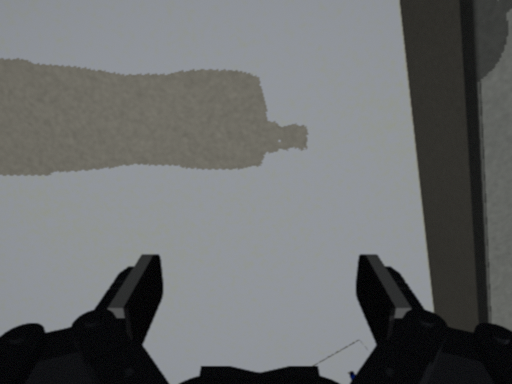

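```bash
python3 - <<'E'
import cv2
t=cv2.imread('pics/top0.png'); s=cv2.imread('pics/side0.png')
a=cv2.resize(t[180:260,100:240],None,fx=5.6,fy=5.6,interpolation=cv2.INTER_CUBIC)
cv2.imwrite('pics/tj.png',cv2.convertScaleAbs(a,alpha=1.8))
a=cv2.resize(t[140:260,270:430],None,fx=4.8,fy=4.8,interpolation=cv2.INTER_CUBIC)
cv2.imwrite('pics/tl.png',cv2.convertScaleAbs(a,alpha=1.8))
a=cv2.resize(s[120:270,170:320],None,fx=4,fy=4,interpolation=cv2.INTER_CUBIC)
cv2.imwrite('pics/sj.png',a)
E
```

```text
(no output)
```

View pics/tj.png

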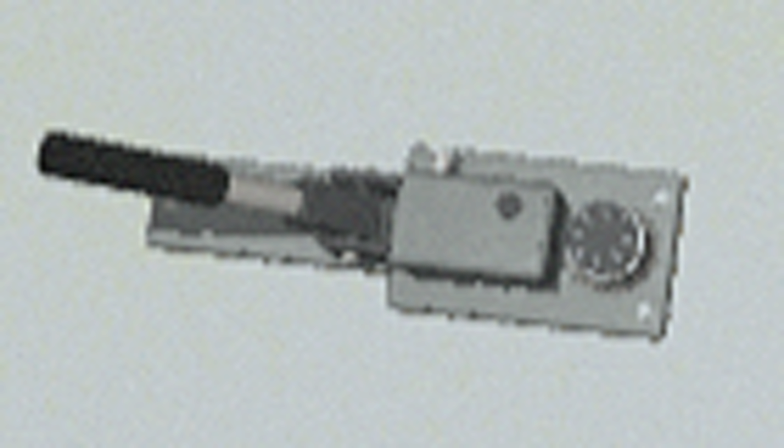

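View pics/tl.png

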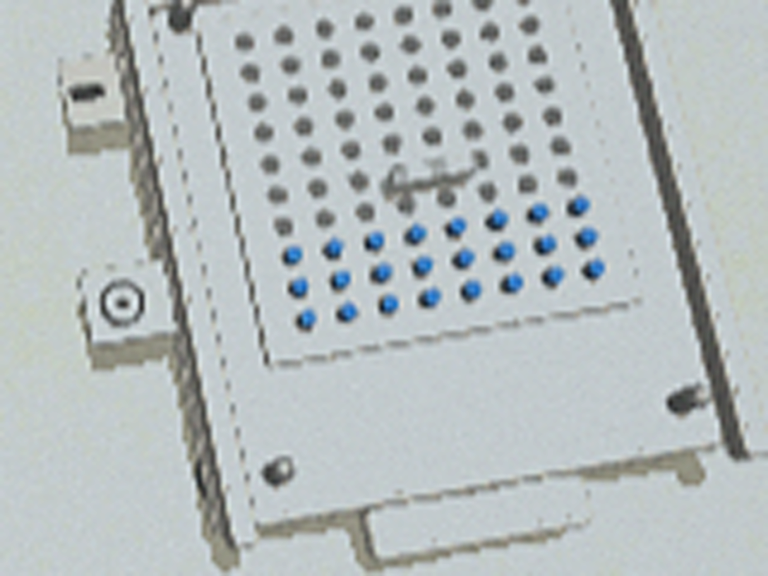

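View pics/sj.png

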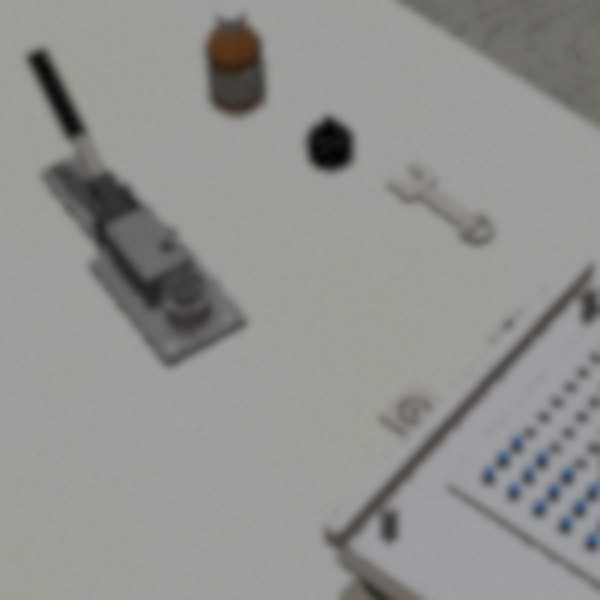

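```bash
cat >> h.py <<'E'
K={'side':None}
def ray(f,uv,z,T=None):
    T=f['cam_to_world'] if T is None else T
    uv=np.atleast_2d(uv).astype(float)
    d=np.c_[(uv[:,0]-f['cx'])/f['fx'],(uv[:,1]-f['cy'])/f['fy'],np.ones(len(uv))]@T[:3,:3].T
    o=T[:3,3]
    return o+d*((z-o[2])/d[:,2])[:,None]
def wristT(f,s):
    W=np.eye(4);W[:3,:3]=s['eef_rot'];W[:3,3]=s['tool_pos']
    return W@f['T_tool_cam']
E
python3 - <<'E'
from h import *
f=optics.grab_frame('top'); g=optics.grab_frame('side')
c=lambda x,y,s,ox,oy:((x+.5)/s-.5+ox,(y+.5)/s-.5+oy)
J=lambda x,y:c(x,y,5.6,100,180); L=lambda x,y:c(x,y,4.8,270,140)
S=lambda x,y:c(x,y,4,170,120)
p=lambda n,a:print(n,np.round(a,4).tolist())
p('lug',ray(f,L(122,302),.068)); p('lug side',ray(g,S(413,408),.068))
p('saddle',ray(f,J(606,240),.050)); p('saddle side',ray(g,S(188,293),.05))
pins=ray(f,[L(180,16),L(278,470),L(682,400)],.121);p('pins',pins)
d=pins[0]-pins[1];print('machine x dir deg',np.degrees(np.arctan2(d[1],d[0]))); d=pins[2]-pins[1];print(np.degrees(np.arctan2(d[1],d[0])))
pl=ray(f,[J(684,178),J(660,337),J(390,308),J(150,240)],.010);p('plate',pl)
d=pl[1]-pl[2];print('jack x dir',np.degrees(np.arctan2(d[1],d[0])))
d=pl[0]-pl[1];print('jack y dir',np.degrees(np.arctan2(d[1],d[0])))
p('blk',ray(f,[J(392,265),J(555,280),J(400,175),J(562,185)],.05))
p('grip',ray(f,J(140,170),.121))
p('feet',ray(f,[(138,147),(185,147),(227,137)],.03))
E
```

```text
lug [[0.561, -0.1407, 0.068]]
lug side [[0.5608, -0.1363, 0.068]]
saddle [[0.5279, 0.0884, 0.05]]
saddle side [[0.526, 0.0839, 0.05]]
pins [[0.702, -0.1794, 0.121], [0.4607, -0.2054, 0.121], [0.4814, -0.4127, 0.121]]
machine x dir deg 6.1456812950154465
-84.31500478780058
plate [[0.5611, 0.0536, 0.01], [0.4852, 0.0692, 0.01], [0.5082, 0.1975, 0.01], [0.5492, 0.312, 0.01]]
jack x dir -100.17254062931384
jack y dir -11.593811571949814
blk [[0.5233, 0.1879, 0.05], [0.511, 0.1128, 0.05], [0.5653, 0.183, 0.05], [0.5551, 0.1077, 0.05]]
grip [[0.563, 0.2824, 0.121]]
feet [[0.7534, 0.2727, 0.03], [0.7441, 0.1434, 0.03], [0.7647, 0.0264, 0.03]]
```

```bash
cat >> h.py <<'E'
from scipy.spatial.transform import Rotation as R
def down(yaw):  # tool x down, tool z along heading yaw (deg)
    a=np.radians(yaw); x=np.array([0,0,-1.]); z=np.array([np.cos(a),np.sin(a),0]); return np.c_[x,np.cross(z,x),z]
def plan(p1,R1,n,p0=None,R0=None,q=0):
    s=ctrl.observe()
    p0=s['tool_pos'] if p0 is None else np.array(p0); R0=s['eef_rot'] if R0 is None else R0
    p1=np.array(p1); rv=R.from_matrix(R0.T@R1).as_rotvec(); rows=[]; p=p0.copy(); C=R0.copy()
    for i in range(n):
        t=p0+(p1-p0)*(i+1)/n; d=C.T@(t-p)*1000
        T=R0@R.from_rotvec(rv*(i+1)/n).as_matrix(); r=np.degrees(R.from_matrix(C.T@T).as_rotvec())
        row=np.round(np.r_[d,r],1); rows.append(row.tolist())
        p=p+C@row[:3]/1000; C=C@R.from_rotvec(np.radians(row[3:])).as_matrix()
    print(str(rows).replace(' ','')); print('end',p)
E
python3 - <<'E'
from h import *
plan([.539,.147,.25],down(-100.8),12)
E
```

```text
[[0.3,-26.9,40.4,7.2,0.0,0.0],[0.2,-21.6,43.5,7.2,0.0,0.0],[0.3,-16.0,45.8,7.2,0.0,0.0],[0.3,-10.1,47.5,7.2,0.0,0.0],[0.2,-4.1,48.4,7.2,0.0,0.0],[0.3,2.0,48.5,7.2,0.0,0.0],[0.2,8.1,47.9,7.2,0.0,0.0],[0.3,14.0,46.4,7.1,0.0,0.0],[0.3,19.7,44.4,7.2,0.0,0.0],[0.2,25.0,41.6,7.2,0.0,0.0],[0.3,30.1,38.1,7.2,0.0,0.0],[0.3,34.6,34.1,7.2,0.0,0.0]]
end [0.53895662 0.14697158 0.24996505]
```

step_arm(motion=[[0,-27,40,7.2,0,0],[0,-22,43,7.2,0,0],[0,-16,46,7.2,0,0],[0,-10,47,7.2,0,0],[0,-4,48,7.2,0,0],[0,2,48,7.2,0,0],[0,8,48,7.2,0,0],[0,14,46,7.2,0,0],[0,20,44,7.2,0,0],[0,25,42,7.2,0,0],[0,30,38,7.2,0,0],[0,35,34,7.2,0,0]])

```text
time_s: 1.45
tool_pos: [0.5384, 0.1465, 0.2534]
eef_rot: [[0.0, 0.981, -0.194], [0.0, -0.194, -0.981], [-1.0, 0.0, -0.0]]
force: [-0.5, -0.0, 0.2]
gripper_width: 0.0854
```

step_arm(motion=[[0,0,0,0,0,0],[0,0,0,0,0,0]])

```text
time_s: 1.65
tool_pos: [0.5377, 0.1473, 0.2529]
eef_rot: [[-0.001, 0.982, -0.191], [0.0, -0.191, -0.982], [-1.0, -0.001, 0.0]]
force: [0.2, -0.1, -0.0]
gripper_width: 0.0855
```

```bash
python3 - <<'E'
from h import *
s=ctrl.observe(); f=optics.grab_frame('wrist'); save(f,'w1'); print(s['tool_pos'],s['qpos'],s['force'],s['time_s'])
a=f['img'][:,:,::-1]; cv2.imwrite('pics/w1b.png',cv2.convertScaleAbs(cv2.resize(a,(800,600),interpolation=cv2.INTER_CUBIC),alpha=1.5))
E
```

```text
[0.53765829 0.14726881 0.25290438] [ 1.53069206e+01  1.34212782e+01 -8.75317197e+00  6.78738245e+01
  2.00974548e-02  1.16295043e+02] [ 0.21838515 -0.08543691 -0.02514523] 1.65
```

View pics/w1b.png

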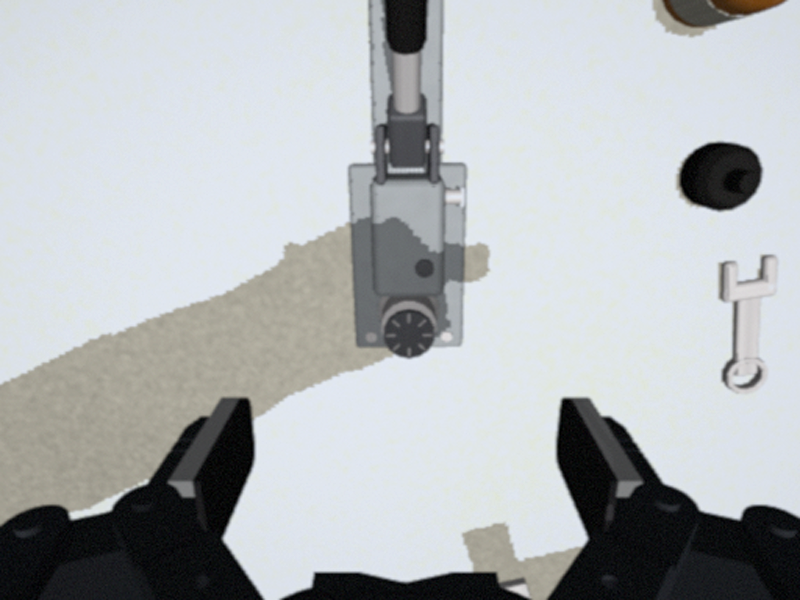

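```bash
python3 - <<'E'
from h import *
f=optics.grab_frame('wrist'); s=ctrl.observe(); T=wristT(f,s)
u=lambda l:(np.array(l)+.5)*.64-.5
p=lambda n,a:print(n,np.round(a,4).tolist())
ang=lambda d:np.degrees(np.arctan2(d[1],d[0]))
pl=ray(f,u([(349,168),(357,346),(467,166),(463,346)]),.010,T);p('plate',pl)
print(ang(pl[1]-pl[0]),ang(pl[3]-pl[2]),np.linalg.norm(pl[0]-pl[2]),np.linalg.norm(pl[1]-pl[3]))
bl=ray(f,u([(371,181),(375,293),(444,181),(442,293)]),.050,T);p('blk',bl);print(ang(bl[1]-bl[0]),ang(bl[3]-bl[2]),bl.mean(0))
for z in(.047,.05,.054): p('saddle',ray(f,u([(409,333)]),z,T))
p('grip base',ray(f,u([(407,50)]),.1,T))
E
```

```text
plate [[0.5087, 0.2015, 0.01], [0.4858, 0.0731, 0.01], [0.5863, 0.188, 0.01], [0.5637, 0.0583, 0.01]]
-100.12445153313053 -99.90830026297093 0.07873500788761992 0.07923627174499863
blk [[0.5248, 0.195, 0.05], [0.5126, 0.125, 0.05], [0.5678, 0.1868, 0.05], [0.5549, 0.1169, 0.05]]
-99.90765168294587 -100.45128248373977 [0.54000591 0.15594334 0.05      ]
saddle [[0.5287, 0.0922, 0.047]]
saddle [[0.5289, 0.0934, 0.05]]
saddle [[0.5292, 0.0952, 0.054]]
grip base [[0.5583, 0.257, 0.1]]
```

```bash
python3 - <<'E'
from h import *
plan([.5400,.155,.038],down(-100.1),8)
E
```

```text
[[26.9,0.3,-0.8,-0.1,-0.0,0.0],[26.9,0.3,-0.9,-0.1,-0.0,0.0],[26.9,0.3,-0.8,-0.1,-0.0,0.0],[26.9,0.3,-0.9,-0.1,-0.0,0.0],[26.8,0.2,-0.8,-0.0,-0.0,0.0],[26.9,0.3,-0.8,-0.1,-0.0,0.0],[26.9,0.3,-0.9,-0.1,-0.0,0.0],[26.9,0.3,-0.8,-0.1,-0.0,0.0]]
end [0.53997559 0.15498464 0.03801126]
```

step_arm(motion=[[0,1,-4,-0.8,0,0],[0,1,-3,0,0,0],[35,0,0,0,0,0],[35,0,0,0,0,0],[35,0,0,0,0,0],[35,0,0,0,0,0],[30,0,0,0,0,0],[25,0,0,0,0,0],[20,0,0,0,0,0],[0,0,0,0,0,0],[0,0,0,0,0,0]])

```text
time_s: 2.85
tool_pos: [0.5403, 0.1555, 0.0386]
eef_rot: [[-0.0, 0.985, -0.174], [-0.0, -0.174, -0.985], [-1.0, -0.0, 0.0]]
force: [-0.1, 0.3, 0.2]
gripper_width: 0.0857
```

step_arm(gripper=255, motion=[[0,0,0,0,0,0],[0,0,0,0,0,0],[0,0,0,0,0,0],[0,0,0,0,0,0],[0,0,0,0,0,0],[0,0,0,0,0,0]])

```text
time_s: 3.45
tool_pos: [0.5412, 0.1552, 0.0396]
eef_rot: [[0.001, 0.985, -0.175], [0.001, -0.175, -0.985], [-1.0, 0.001, -0.001]]
force: [-1.8, 1.0, 6.5]
gripper_width: 0.0453
```

```bash
python3 - <<'E'
from h import *
s=ctrl.observe(); f=optics.grab_frame('wrist'); print(s)
a=f['img'][:,:,::-1]; cv2.imwrite('pics/w2b.png',cv2.convertScaleAbs(cv2.resize(a,(800,600),interpolation=cv2.INTER_CUBIC),alpha=1.5))
E
```

```text
{'time_s': 3.45, 'qpos': array([ 1.59820030e+01,  2.40156690e+01, -2.42569544e+01,  4.16300833e+01,
        4.19929443e-02,  1.16061825e+02]), 'qd': array([ 0.00706912, -0.02949908,  0.00054186,  0.08822823,  0.02008241,
       -0.03149156]), 'tau': array([-6.53728768e-01, -5.06211305e+01,  2.62770170e+01, -7.51318540e-01,
       -3.45779238e-01,  3.81708465e-03]), 'tool_pos': array([0.54121344, 0.155242  , 0.03963793]), 'eef_rot': array([[ 0.00143066,  0.98456413, -0.17501838],
       [ 0.00117213, -0.17502008, -0.98456417],
       [-0.99999829,  0.00120343, -0.00140443]]), 'force': array([-1.81951241,  0.95324884,  6.45246452]), 'wrist_torque': array([0.12066123, 0.39247767, 0.01692103]), 'gripper_width': 0.045252229747236354}
```

View pics/w2b.png

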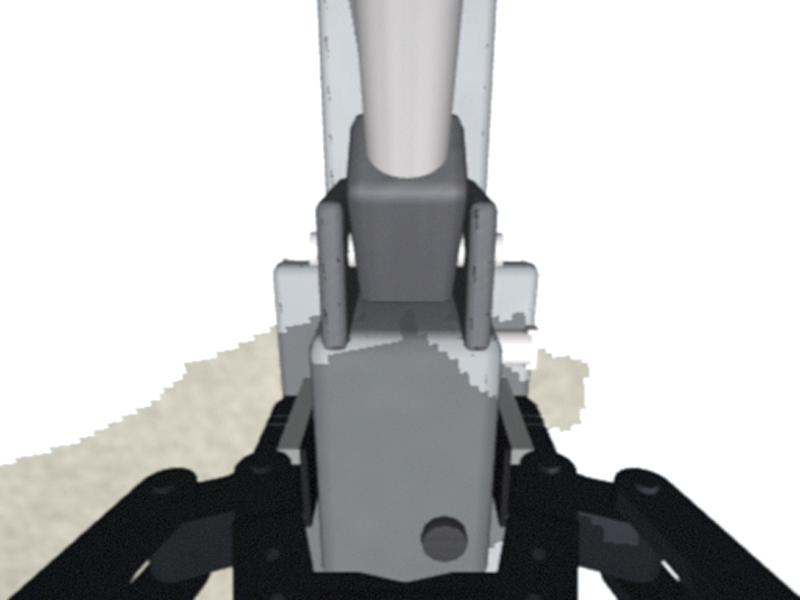

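```bash
python3 - <<'E'
from h import *
f=optics.grab_frame('wrist'); s=ctrl.observe(); T=wristT(f,s)
u=lambda l:(np.array(l)+.5)*.64-.5
R0=s['eef_rot'];p0=s['tool_pos']
for n,l,z in [('blkback',[(312,350),(498,350)],.05),('plateback',[(275,264),(537,264)],.01),('blkfront?',[(325,572),(487,572)],.05),('hole',[(444,539)],.05)]:
    w=ray(f,u(l),z,T); print(n,np.round(w,4).tolist(), np.round((w-p0)@R0*1000,1).tolist())
# lug/other target from top
E
```

```text
blkback [[0.5262, 0.1915, 0.05], [0.5678, 0.184, 0.05]] [[-10.3, -21.2, -33.0], [-10.3, 21.1, -33.0]]
plateback [[0.5111, 0.2031, 0.01], [0.5867, 0.1896, 0.01]] [[29.7, -38.0, -41.8], [29.8, 38.7, -41.8]]
blkfront? [[0.5145, 0.1273, 0.05], [0.5572, 0.1197, 0.05]] [[-10.4, -21.4, 32.2], [-10.4, 21.9, 32.2]]
hole [[0.5475, 0.1327, 0.05]] [[-10.4, 10.2, 21.1]]
```

```bash
python3 - <<'E'
from h import *
s=ctrl.observe(); print(s['tool_pos'])
plan([.5491,-.0156,s['tool_pos'][2]],down(-84),12)
E
```

```text
[0.54122492 0.15525141 0.03965407]
[[-0.0,3.1,13.9,-1.3,-0.0,-0.0],[-0.0,2.9,14.0,-1.4,-0.0,-0.0],[-0.0,2.4,14.0,-1.3,-0.0,-0.0],[-0.1,2.2,14.1,-1.4,-0.0,-0.0],[0.0,1.8,14.1,-1.3,-0.0,-0.0],[0.0,1.5,14.2,-1.3,-0.0,-0.0],[-0.0,1.2,14.2,-1.4,-0.0,-0.1],[-0.0,0.8,14.2,-1.3,-0.0,0.0],[-0.0,0.5,14.3,-1.4,-0.1,0.0],[-0.0,0.2,14.2,-1.3,0.0,0.0],[-0.0,-0.2,14.3,-1.3,0.0,0.0],[-0.0,-0.5,14.2,-1.4,0.0,0.0]]
end [ 0.54909752 -0.01556711  0.0396329 ]
```

step_arm(motion=[[-1,3,14,-1.3,0,0],[0,3,14,-1.3,0,0],[0,2.5,14,-1.3,0,0],[0,2,14,-1.3,0,0],[0,2,14,-1.4,0,0],[0,1.5,14,-1.4,0,0],[0,1,14,-1.4,0,0],[0,1,14,-1.3,0,0],[0,0.5,14,-1.3,0,0],[0,0,14,-1.3,0,0],[0,0,14,-1.3,0,0],[0,-0.5,14,-1.3,0,0]])

```text
time_s: 4.75
tool_pos: [0.5484, -0.0137, 0.0397]
eef_rot: [[0.0, 0.995, 0.103], [0.003, 0.103, -0.995], [-1.0, 0.001, -0.003]]
force: [-0.7, 4.9, -2.3]
gripper_width: 0.0448
```

step_arm(motion=[[0,0,0,0,0,0],[0,0,0,0,0,0]])

```text
time_s: 4.95
tool_pos: [0.5485, -0.0155, 0.0397]
eef_rot: [[0.0, 0.995, 0.099], [-0.002, 0.099, -0.995], [-1.0, 0.0, 0.002]]
force: [-0.6, -5.5, 0.1]
gripper_width: 0.0453
```

```bash
python3 - <<'E'
from h import *
s=ctrl.observe(); print(s['tool_pos'],s['eef_rot'][:,2],s['force'],s['gripper_width'])
f=optics.grab_frame('top');save(f,'top2');g=optics.grab_frame('side');save(g,'side2');w=optics.grab_frame('wrist');save(w,'w3')
t=f['img'][:,:,::-1][140:250,200:340]
cv2.imwrite('pics/t2c.png',cv2.convertScaleAbs(cv2.resize(t,None,fx=5,fy=5,interpolation=cv2.INTER_CUBIC),alpha=1.8))
t=g['img'][:,:,::-1][130:280,190:340]
cv2.imwrite('pics/s2c.png',cv2.resize(t,None,fx=4,fy=4,interpolation=cv2.INTER_CUBIC))
E
```

```text
[ 0.54852088 -0.01547788  0.0396605 ] [ 0.09938784 -0.99504564  0.00249755] [-0.58032878 -5.48733772  0.1124675 ] 0.04533634864628131
```

View pics/t2c.png

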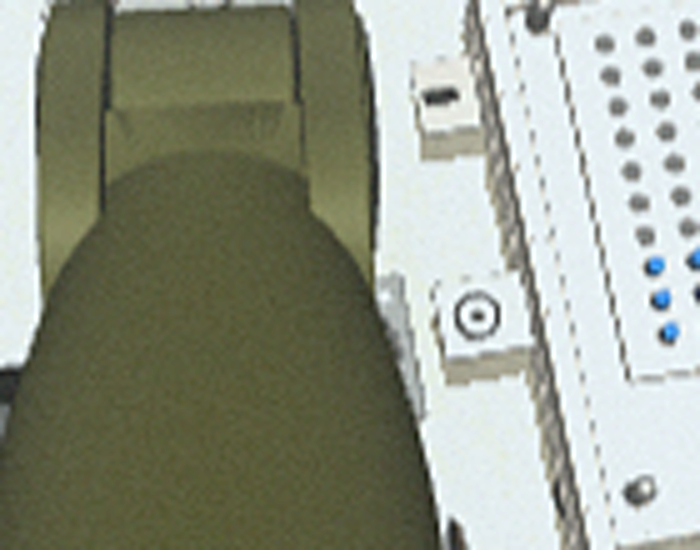

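View pics/s2c.png

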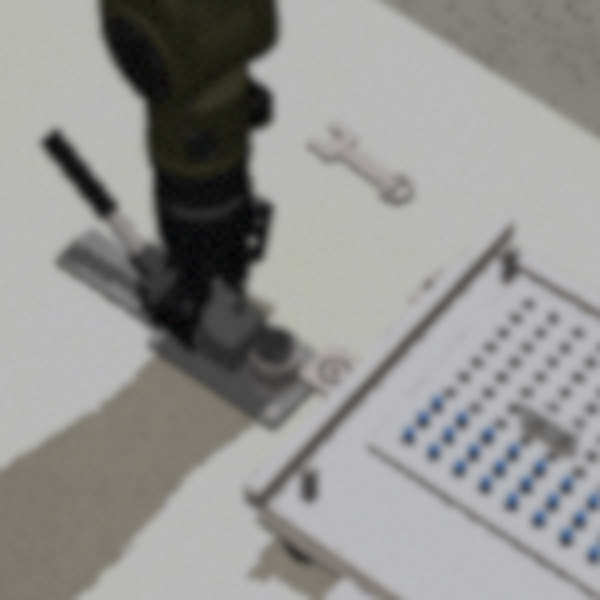

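View pics/w3.png

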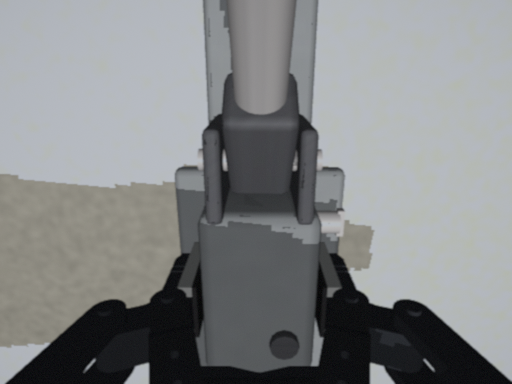

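step_arm(gripper=0, motion=[[0,0,0,0,0,0],[0,0,0,0,0,0],[0,0,0,0,0,0],[0,0,0,0,0,0],[0,0,0,0,0,0],[-30,0,0,0,0,0],[-40,0,0,0,0,0],[-40,0,0,0,0,0],[-40,0,0,0,0,0],[-30,0,0,0,0,0],[0,0,0,0,0,0],[0,0,0,0,0,0]])

```text
time_s: 6.3
tool_pos: [0.5488, -0.0143, 0.2198]
eef_rot: [[0.002, 0.995, 0.101], [0.0, 0.101, -0.995], [-1.0, 0.002, 0.0]]
force: [-0.1, -0.3, -1.0]
gripper_width: 0.0853
```

```bash
python3 - <<'E'
from h import *
s=ctrl.observe(); f=optics.grab_frame('wrist'); print(s['tool_pos'],s['eef_rot'][:,2],s['force'],s['time_s'])
np.savez('w4.npz',img=f['img'],T=wristT(f,s))
a=f['img'][:,:,::-1]; cv2.imwrite('pics/w4b.png',cv2.convertScaleAbs(cv2.resize(a,(800,600),interpolation=cv2.INTER_CUBIC),alpha=1.2))
E
```

```text
[ 0.54877409 -0.01428987  0.21981087] [ 1.01290071e-01 -9.94856929e-01  1.14046332e-04] [-0.1477261  -0.33583135 -0.99250501] 6.3
```

View pics/w4b.png

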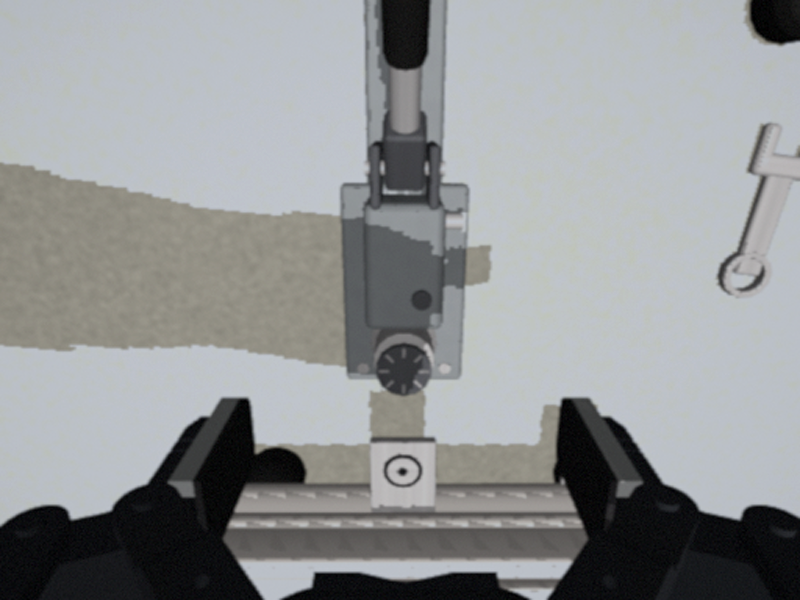

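```bash
python3 - <<'E'
from h import *
f=optics.grab_frame('wrist'); s=ctrl.observe(); T=np.load('w4.npz')['T']
u=lambda l:(np.array(l)+.5)*.64-.5
R0=s['eef_rot'];p0=s['tool_pos']
for n,l,z in [('saddle47',[(403,369)],.047),('saddle52',[(403,369)],.052),('saddlewidth',[(376,369),(431,369)],.05),('ring',[(403,471)],.068),('lug end',[(371,438),(435,438)],.068),('lug innner',[(370,507),(436,507)],.068),('plate',[(348,378),(462,378),(341,184),(469,184)],.01),('side',[(240,484),(580,484)],.1)]:
    w=ray(f,u(l),z,T); print(n,np.round(w,4).tolist(), np.round((w-p0)@R0*1000,1).tolist())
E
```

```text
saddle47 [[0.555, -0.0807, 0.047]] [[170.9, 1.1, 67.0]]
saddle52 [[0.5548, -0.0781, 0.052]] [[165.9, 1.1, 64.4]]
saddlewidth [[0.5386, -0.0808, 0.05], [0.5718, -0.0775, 0.05]] [[168.0, -15.2, 65.4], [167.9, 18.1, 65.4]]
ring [[0.561, -0.1391, 0.068]] [[149.9, 1.1, 125.6]]
lug end [[0.5396, -0.1175, 0.068], [0.5776, -0.1137, 0.068]] [[150.0, -18.0, 102.0], [149.9, 20.2, 102.0]]
lug innner [[0.5431, -0.1681, 0.068], [0.5843, -0.164, 0.068]] [[149.9, -19.7, 152.6], [149.9, 21.8, 152.7]]
plate [[0.5197, -0.1106, 0.01], [0.5984, -0.1026, 0.01], [0.5065, 0.022, 0.01], [0.5845, 0.0299, 0.01]] [[208.0, -37.0, 93.1], [207.8, 42.1, 93.2], [208.1, -36.7, -40.1], [207.9, 41.7, -40.1]]
side [[0.4711, -0.1317, 0.1], [0.6554, -0.1133, 0.1]] [[118.1, -87.7, 109.2], [117.7, 97.6, 109.5]]
```

step_arm(motion=[[40,0,0,0,0,0],[40,0,0,0,0,0],[40,0,0,0,0,0],[35,0,0,0,0,0],[25,0,0,0,0,0],[0,0,0,0,0,0],[0,0,0,0,0,0]])

```text
time_s: 7.1
tool_pos: [0.5471, -0.0143, 0.0384]
eef_rot: [[-0.003, 0.995, 0.101], [0.0, 0.101, -0.995], [-1.0, -0.003, -0.0]]
force: [-0.5, 0.6, -0.7]
gripper_width: 0.0852
```

step_arm(gripper=255, motion=[[0,0,0,0,0,0],[0,0,0,0,0,0],[0,0,0,0,0,0],[0,0,0,0,0,0],[0,0,0,0,0,0],[-1,0,0,0,0,0]])

```text
time_s: 7.7
tool_pos: [0.5488, -0.0144, 0.0409]
eef_rot: [[0.001, 0.995, 0.101], [-0.0, 0.101, -0.995], [-1.0, 0.001, 0.0]]
force: [1.1, -0.3, -8.0]
gripper_width: 0.0454
```

```bash
python3 - <<'E'
from h import *
f=optics.grab_frame('wrist'); save(f,'w5'); s=ctrl.observe(); print(s['tool_pos'],s['eef_rot'][:,2],s['force'],s['time_s'])
T=wristT(f,s)
a=cv2.imread('pics/w3.png'); b=cv2.imread('pics/w5.png')
print(cv2.phaseCorrelate(np.float32(cv2.cvtColor(a[90:330,140:400],6)),np.float32(cv2.cvtColor(b[90:330,140:400],6))))
d=np.array([.1013,-.9949]); print('target', s['tool_pos'][:2]+d*.0613, 'other', np.array([.5488,-.0143])+d*.0613)
E
```

```text
[ 0.54868873 -0.01437383  0.04083234] [ 1.01350621e-01 -9.94850754e-01  1.72345883e-04] [-1.44646059 -0.19374649  0.7258086 ] 7.75
((-0.15010804984842707, 0.24441601715057004), 0.9555000169777575)
target [ 0.55489842 -0.0753612 ] other [ 0.55500969 -0.07528737]
```

View pics/w5.png

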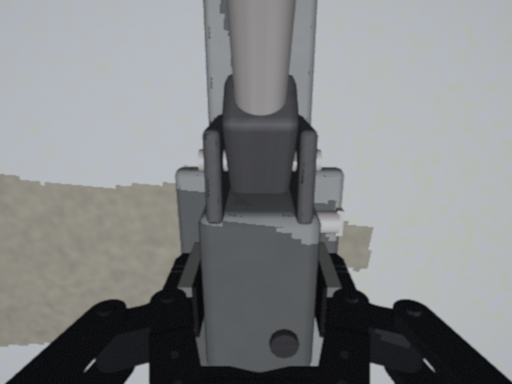

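step_arm(motion=[[0,0,4,0,0,0],[0,0,7,0,0,0],[0,0,8,0,0,0],[0,0,8,0,0,0],[0,0,8,0,0,0],[0,0,8,0,0,0],[0,0,7,0,0,0],[0,0,6,0,0,0],[0,0,4,0,0,0],[0,0,1.5,0,0,0],[0,0,0,0,0,0],[0,0,0,0,0,0]])

```text
time_s: 8.95
tool_pos: [0.5549, -0.0744, 0.0408]
eef_rot: [[0.001, 0.995, 0.102], [0.003, 0.102, -0.995], [-1.0, 0.001, -0.003]]
force: [-1.1, 3.6, 2.4]
gripper_width: 0.0452
```

```bash
python3 - <<'E'
from h import *
s=ctrl.observe(); print(s['tool_pos'],s['eef_rot'][:,2],s['force'],s['time_s'],(s['tool_pos']-[.55490,-.07536,0])@s['eef_rot']*1000)
E
```

```text
[ 0.55490815 -0.07442477  0.04082252] [ 0.10199396 -0.99478179 -0.00253444] [-1.05925523  3.61758893  2.35394573] 8.95 [-40.81989622   0.14698271  -1.03298343]
```

step_arm(motion=[[0,0,1.5,0,0,0],[0,0,0,0,0,0],[0,0,0,0,0,0]])

```text
time_s: 9.25
tool_pos: [0.555, -0.0756, 0.0408]
eef_rot: [[0.001, 0.995, 0.102], [0.003, 0.102, -0.995], [-1.0, 0.001, -0.003]]
force: [0.0, 6.7, 1.7]
gripper_width: 0.0455
```

step_arm(gripper=0, motion=[[0,0,0,0,0,0],[0,0,0,0,0,0],[0,0,0,0,0,0],[0,0,0,0,0,0],[0,0,0,0,0,0],[-30,0,0,0,0,0],[-40,0,0,0,0,0],[-40,0,0,0,0,0],[-40,0,0,0,0,0],[-30,0,0,0,0,0],[0,0,0,0,0,0],[0,0,0,0,0,0]])

```text
time_s: 10.45
tool_pos: [0.5552, -0.0771, 0.2208]
eef_rot: [[0.002, 0.995, 0.101], [-0.0, 0.101, -0.995], [-1.0, 0.002, 0.0]]
force: [-0.1, -0.1, 0.2]
gripper_width: 0.0852
```

```bash
python3 - <<'E'
from h import *
s=ctrl.observe(); f=optics.grab_frame('wrist'); print(s['tool_pos'],s['eef_rot'][:,2],s['force'],s['time_s'])
np.savez('w6.npz',img=f['img'],T=wristT(f,s))
a=f['img'][:,:,::-1]; cv2.imwrite('pics/w6b.png',cv2.convertScaleAbs(cv2.resize(a,(800,600),interpolation=cv2.INTER_CUBIC),alpha=1.2))
E
```

```text
[ 0.55515226 -0.07712345  0.22082771] [ 1.01258020e-01 -9.94860102e-01  4.36037886e-04] [-0.11993979 -0.0788649   0.22014321] 10.45
```

View pics/w6b.png

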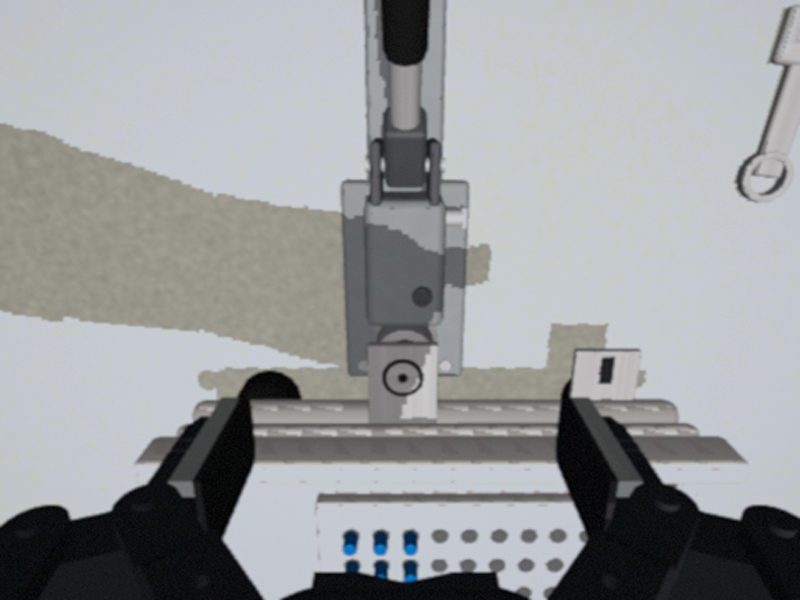

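```bash
python3 - <<'E'
from h import *
f=optics.grab_frame('wrist')
u=lambda l:(np.array(l)+.5)*.64-.5
T=np.load('w6.npz')['T'];s=ctrl.observe();R0=s['eef_rot'];p0=s['tool_pos']
for n,l,z in [('ring',[(403,378)],.068),('saddle at same',[(403,366)],.048),('lug end',[(370,344),(438,344)],.068),('plate',[(348,375),(462,375),(341,181),(469,181)],.01),('tongue',[(575,350),(641,350)],.04),('rail',[(200,402),(670,402)],.1)]:
    w=ray(f,u(l),z,T); print(n,np.round(w,4).tolist(), np.round((w-p0)@R0*1000,1).tolist())
A=np.load('w4.npz')['img'][110:205,215:305];B=np.load('w6.npz')['img'][110:205,215:305]
print(cv2.phaseCorrelate(np.float32(cv2.cvtColor(A,7)),np.float32(cv2.cvtColor(B,7))))
E
```

```text
ring [[0.561, -0.139, 0.068]] [[150.9, 1.1, 62.6]]
saddle at same [[0.5612, -0.1416, 0.048]] [[170.9, 1.1, 65.2]]
lug end [[0.5404, -0.1196, 0.068], [0.5784, -0.1158, 0.068]] [[151.0, -17.4, 41.2], [150.9, 20.7, 41.2]]
plate [[0.5258, -0.1717, 0.01], [0.6046, -0.1638, 0.01], [0.5126, -0.0393, 0.01], [0.5907, -0.0313, 0.01]] [[209.0, -37.1, 91.5], [208.8, 42.1, 91.6], [209.0, -36.8, -41.6], [208.9, 41.7, -41.6]]
tongue [[0.6669, -0.1239, 0.04], [0.7078, -0.1198, 0.04]] [[178.7, 108.1, 58.3], [178.6, 149.2, 58.3]]
rail [[0.4566, -0.1461, 0.1], [0.6979, -0.1219, 0.1]] [[119.1, -103.6, 59.1], [118.6, 139.0, 59.3]]
((0.25662705571917854, -1.3771746856475104), 0.9507718183376171)
```

step_arm(gripper=255, motion=[[0,0,-25,0,0,0],[0,0,-35,0,0,0],[0,0,-35,0,0,0],[0,0,-25,0,0,0],[0,0,-13,0,0,0],[20,0,0,0,0,0],[30,0,0,0,0,0],[0,0,0,0,0,0],[0,0,0,0,0,0]])

```text
time_s: 11.45
tool_pos: [0.5404, 0.0548, 0.1696]
eef_rot: [[-0.003, 0.995, 0.101], [-0.001, 0.101, -0.995], [-1.0, -0.003, 0.0]]
force: [-0.3, 0.2, 1.0]
gripper_width: 0.0001
```

```bash
python3 - <<'E'
from h import *
s=ctrl.observe(); f=optics.grab_frame('wrist');save(f,'w7'); print(s['tool_pos'],s['eef_rot'][:,2],s['force'],s['time_s'],s['gripper_width'])
th=np.linspace(.7,.05,9);c=np.c_[-118-125*np.cos(th)+9*np.sin(th),40+125*np.sin(th)+9*np.cos(th)]
print(np.round(np.diff(c,axis=0),1).tolist())
g=optics.grab_frame('side');save(g,'side7');t=optics.grab_frame('top');save(t,'top7')
cv2.imwrite('pics/s7c.png',cv2.resize(g['img'][:,:,::-1][110:310,170:400],None,fx=3,fy=3,interpolation=cv2.INTER_CUBIC))
E
```

```text
[0.54037782 0.05479495 0.16958176] [ 1.00809732e-01 -9.94905695e-01  2.35921072e-04] [-0.26108114  0.18251497  1.03390796] 11.45 8.279562852500594e-05
[[-6.8, -7.6], [-6.2, -8.1], [-5.5, -8.6], [-4.8, -9.0], [-4.0, -9.4], [-3.3, -9.6], [-2.5, -9.9], [-1.6, -10.0]]
```

View pics/w7.png

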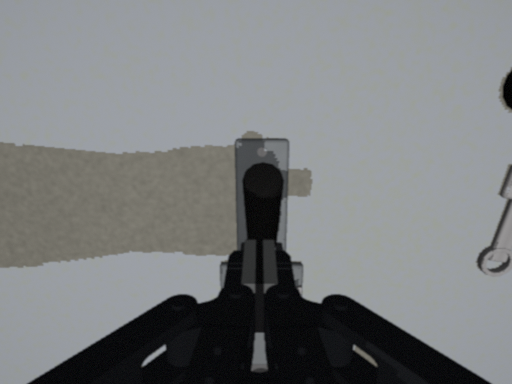

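View pics/s7c.png

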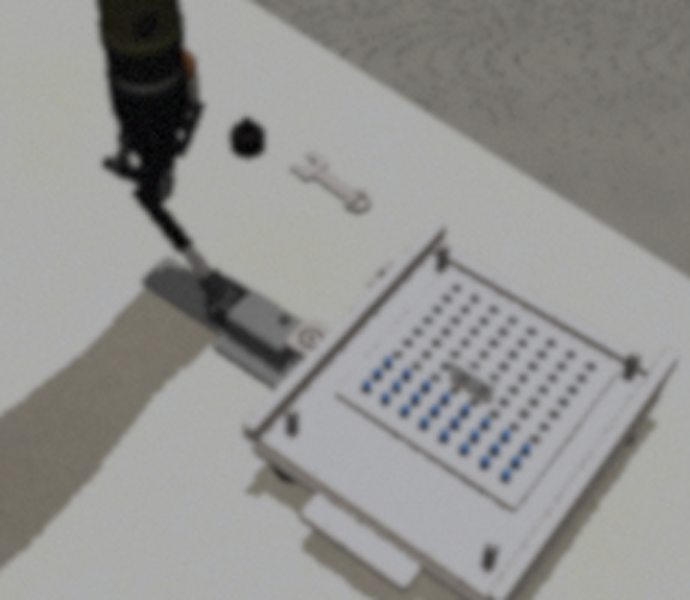

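step_arm(motion=[[8,1.5,0,0,0,0],[8,0,0,0,0,0],[4,0,0,0,0,0],[2,0,0,0,0,0],[0,0,0,0,0,0],[0,0,0,0,0,0]])

```text
time_s: 12.2
tool_pos: [0.5428, 0.0555, 0.1483]
eef_rot: [[-0.0, 0.995, 0.101], [0.0, 0.101, -0.995], [-1.0, -0.0, -0.0]]
force: [0.7, 0.2, 0.5]
gripper_width: -0.0001
```

step_arm(motion=[[3.8,0,-3.4,0,0,0],[3.8,0,-3.4,0,0,0],[4,0,-3.1,0,0,0],[4.1,0,-3.1,0,0,0],[4.3,0,-2.8,0,0,0],[4.3,0,-2.7,0,0,0],[4.5,0,-2.4,0,0,0],[4.5,0,-2.4,0,0,0]])

```text
time_s: 13.0
tool_pos: [0.541, 0.0786, 0.1157]
eef_rot: [[0.002, 0.995, 0.101], [-0.001, 0.101, -0.995], [-1.0, 0.002, 0.001]]
force: [-0.9, -2.8, 8.7]
gripper_width: -0.0001
```

```bash
python3 - <<'E'
from h import *
s=ctrl.observe(); f=optics.grab_frame('wrist');save(f,'w8'); print(s['tool_pos'],s['force'],s['time_s'])
g=optics.grab_frame('side');save(g,'side8')
cv2.imwrite('pics/s8c.png',cv2.resize(g['img'][:,:,::-1][110:310,170:400],None,fx=3,fy=3,interpolation=cv2.INTER_CUBIC))
E
```

```text
[0.54103456 0.07861948 0.11574539] [-0.93192836 -2.82684177  8.66913464] 13.0
```

View pics/w8.png

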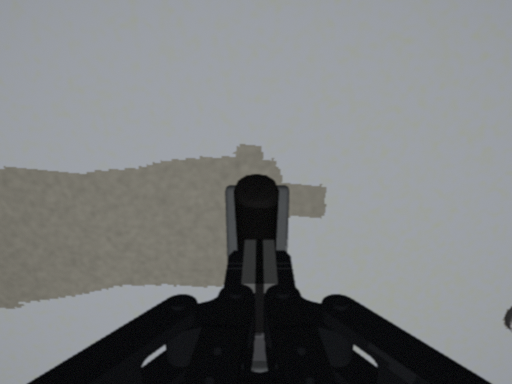

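View pics/s8c.png

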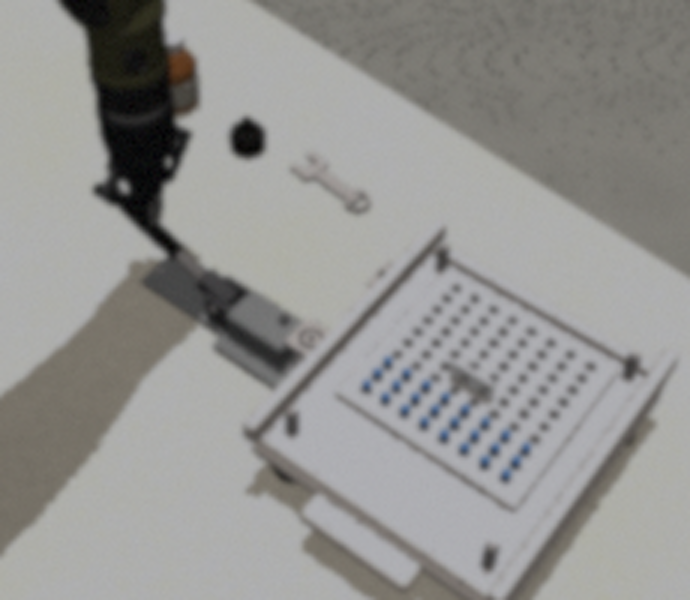

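step_arm(motion=[[4.7,-0.5,-2,0,0,0],[4.7,-0.5,-2,0,0,0],[4.8,0,-1.7,0,0,0],[4.8,0,-1.6,0,0,0],[4.9,0,-1.3,0,0,0],[5,0,-1.2,0,0,0],[5,0,-0.8,0,0,0],[5,0,-0.8,0,0,0],[1.5,0,0,0,0,0],[1,0,0,0,0,0]])

```text
time_s: 14.1
tool_pos: [0.54, 0.0903, 0.0758]
eef_rot: [[0.004, 0.995, 0.101], [0.0, 0.101, -0.995], [-1.0, 0.004, 0.0]]
force: [-4.4, -2.3, 23.9]
gripper_width: 0.0001
```

```bash
python3 - <<'E'
from h import *
s=ctrl.observe(); print(s['tool_pos'],s['force'],s['wrist_torque'],s['time_s'])
E
```

```text
[0.53996085 0.09027521 0.075804  ] [-4.44133614 -2.34382022 23.87902139] [-0.44513663  0.96099437 -0.02761865] 14.1
```

step_arm(motion=[[-2.5,0,0,0,0,0],[-10,0,1.6,0,0,0],[-9.8,0,2.5,0,0,0],[-9.6,0,3.3,0,0,0],[-9.4,0,4,0,0,0],[-9,0,4.8,0,0,0],[-8.6,0,5.5,0,0,0],[-8.1,0,6.2,0,0,0],[-7.6,0,6.8,0,0,0],[-5,0,0,0,0,0],[0,0,0,0,0,0],[0,0,0,0,0,0]])

```text
time_s: 15.3
tool_pos: [0.5413, 0.0554, 0.1528]
eef_rot: [[-0.001, 0.995, 0.101], [0.0, 0.101, -0.995], [-1.0, -0.001, -0.0]]
force: [-0.7, 0.6, 0.4]
gripper_width: -0.0002
```

```bash
python3 - <<'E'
from h import *
s=ctrl.observe(); print(s['tool_pos'],s['force'],s['time_s'])
g=optics.grab_frame('side');save(g,'side9')
w=optics.grab_frame('wrist');save(w,'w9')
E
```

```text
[0.54127018 0.05542839 0.15277487] [-0.70767724  0.63693786  0.38385676] 15.3
```

View pics/w9.png

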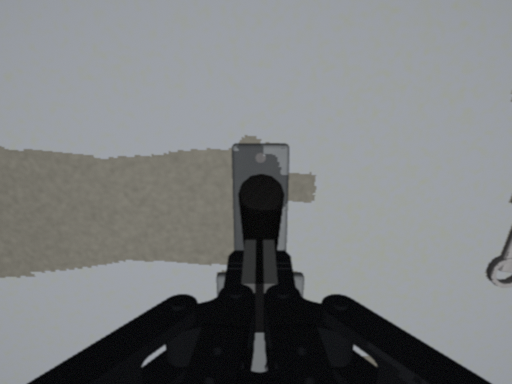

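step_arm(motion=[[5,0,0,0,0,0],[7.6,0,-6.8,0,0,0],[8.1,0,-6.2,0,0,0],[8.6,0,-5.5,0,0,0],[9,0,-4.8,0,0,0],[9.4,0,-4,0,0,0],[9.6,0,-3.3,0,0,0]])

```text
time_s: 16.1
tool_pos: [0.5392, 0.0856, 0.0964]
eef_rot: [[0.002, 0.995, 0.101], [-0.002, 0.101, -0.995], [-1.0, 0.002, 0.002]]
force: [-1.3, -4.8, 13.1]
gripper_width: -0.0001
```

step_arm(motion=[[9.8,0,-2.5,0,0,0],[10,0,-1.6,0,0,0],[2.5,0,0,0,0,0],[0,0,0,0,0,0]])

```text
time_s: 16.5
tool_pos: [0.5389, 0.0897, 0.0755]
eef_rot: [[0.002, 0.995, 0.101], [-0.002, 0.101, -0.995], [-1.0, 0.002, 0.002]]
force: [-7.0, -5.0, 25.0]
gripper_width: 0.0003
```

```bash
cat >> h.py <<'E'
def tilt(a,b):
    # sub-pixel shift of machine patches between saved side images
    A=cv2.cvtColor(cv2.imread(f'pics/{a}.png'),6);B=cv2.cvtColor(cv2.imread(f'pics/{b}.png'),6)
    pts=np.float32([[[267.5,251]],[[317,196]],[[333,253]],[[333.5,301.5]],[[380.5,232]],[[270,222]],[[211,203]]])
    q,st,e=cv2.calcOpticalFlowPyrLK(A,B,pts,None,winSize=(13,13),maxLevel=2)
    print(a,b,np.round((q-pts)[:,0],2).tolist(),st.ravel())
E
python3 - <<'E'
from h import *
s=ctrl.observe(); print(s['tool_pos'],s['force'],s['time_s'])
g=optics.grab_frame('side');save(g,'side10'); tilt('side7','side9'); tilt('side7','side10')
E
```

```text
[0.53894546 0.0897468  0.07553091] [-7.00928575 -5.026247   24.98026545] 16.5
side7 side9 [[0.5299999713897705, -0.4699999988079071], [0.6000000238418579, -0.5600000023841858], [0.46000000834465027, 0.11999999731779099], [0.5699999928474426, 0.5799999833106995], [0.5799999833106995, 0.25], [0.33000001311302185, -0.5400000214576721], [-0.0, -0.3400000035762787]] [1 1 1 1 1 1 1]
side7 side10 [[1.3700000047683716, -1.2400000095367432], [1.5800000429153442, -1.4800000190734863], [1.5399999618530273, 0.4699999988079071], [1.5299999713897705, 1.159999966621399], [1.4900000095367432, 0.8799999952316284], [0.6899999976158142, -1.4800000190734863], [-11.920000076293945, -19.25]] [1 1 1 1 1 1 1]
```

```bash
cat >> h.py <<'E'
from scipy.optimize import least_squares
def tiltfit(f,a,b):
    A=cv2.cvtColor(cv2.imread(f'pics/{a}.png'),6);B=cv2.cvtColor(cv2.imread(f'pics/{b}.png'),6)
    pts=np.float32([[[267.5,251]],[[317,196]],[[333.5,301.5]],[[380.5,232]],[[333,253]],[[273,222]]]); hz=[.117,.117,.117,.117,.11,.068]
    q,st,e=cv2.calcOpticalFlowPyrLK(A,B,pts,None,winSize=(13,13),maxLevel=2)
    P=np.array([ray(f,p[0],z)[0] for p,z in zip(pts,hz)])
    a96=np.radians(95.9); y=np.array([np.cos(a96),np.sin(a96),0]); x=np.array([y[1],-y[0],0])
    o=np.array([.561,-.139,0])-y*.281
    Ti=np.linalg.inv(f['cam_to_world'])
    def proj(P):
        c=P@Ti[:3,:3].T+Ti[:3,3]; return np.c_[c[:,0]/c[:,2]*f['fx']+f['cx'],c[:,1]/c[:,2]*f['fy']+f['cy']]
    def res(t): return ((proj((P-o)@R.from_rotvec(x*t[0]).as_matrix().T+o)-pts[:,0])-(q-pts)[:,0]).ravel()
    r=least_squares(res,[0.01],loss='soft_l1',f_scale=.2); print(a,b,'tilt %.4f feet mm %.2f'%(r.x[0],r.x[0]*230),np.round(r.fun.reshape(-1,2),2).tolist())
E
python3 - <<'E'
from h import *
g=optics.grab_frame('side');save(g,'side10b')
for b in ['side8','side9','side10','side10b']: tiltfit(g,'side7',b)
E
```

```text
side7 side8 tilt -0.0006 feet mm -0.13 [[0.01, 0.07], [-0.01, 0.05], [-0.02, -0.03], [-0.0, -0.02], [-0.01, -0.0], [0.14, -0.07]]
side7 side9 tilt 0.0153 feet mm 3.51 [[-0.01, 0.19], [-0.01, 0.16], [0.04, -0.15], [-0.01, 0.07], [0.11, 0.0], [-0.13, -0.17]]
side7 side10 tilt 0.0403 feet mm 9.26 [[0.04, 0.54], [0.04, 0.46], [0.06, -0.0], [0.02, -0.02], [-0.02, -0.13], [-0.33, -0.44]]
side7 side10b tilt 0.0403 feet mm 9.27 [[0.04, 0.53], [0.04, 0.45], [0.05, 0.01], [0.01, 0.0], [-0.03, -0.12], [-0.32, -0.44]]
```

```bash
python3 - <<'E'
from h import *
s=ctrl.observe(); print(s['tool_pos'],s['force'],s['time_s'])
g=optics.grab_frame('side'); t=optics.grab_frame('top');save(t,'top11');save(g,'side11')
gr=lambda n:cv2.cvtColor(cv2.imread(f'pics/{n}.png'),6)
def proj(f,P):
    Ti=np.linalg.inv(f['cam_to_world']);c=Ti[:3,:3]@P+Ti[:3,3];return np.array([c[0]/c[2]*f['fx']+f['cx'],c[1]/c[2]*f['fy']+f['cy']])
def flow(a,b,p):
    q,st,e=cv2.calcOpticalFlowPyrLK(gr(a),gr(b),np.float32(p).reshape(-1,1,2),None,winSize=(11,11),maxLevel=2); return (q[:,0]-np.float32(p)),st
ps=[(267.5,251),(317,196),(333.5,301.5),(380.5,232),(273,222)]
# nearest darkest blob in top: pins
pt=[(327.5,238.3),(307.3,143.5),(412.5,223),(389,129),(295.2,202.7)]
nm=['nearL','nearR','farL','farR','ring']; hz=[.117]*4+[.068]
fs,_=flow('side7','side11',ps); ft,_=flow('top7','top11',pt)
print(np.round(fs,2).tolist(),np.round(ft,2).tolist())
for i in range(5):
    P=ray(g,ps[i],hz[i])[0]; Q=ray(t,pt[i],hz[i])[0]
    def J(f,P): return np.c_[[ (proj(f,P+d)-proj(f,P-d))/.002 for d in np.eye(3)*.001]].T
    A=np.r_[J(g,P),J(t,Q)]; b=np.r_[fs[i],ft[i]]
    x,r,_,_=np.linalg.lstsq(A,b,rcond=None); print(nm[i],np.round(P,3),np.round(Q,3),'disp mm',np.round(x*1000,2),'res',np.round(A@x-b,2))
cv2.imwrite('pics/t11c.png',cv2.convertScaleAbs(cv2.resize(t['img'][:,:,::-1][110:260,200:430],None,fx=3.4,fy=3.4,interpolation=cv2.INTER_CUBIC),alpha=1.8))
cv2.imwrite('pics/s11c.png',cv2.resize(g['img'][:,:,::-1][110:310,170:400],None,fx=3,fy=3,interpolation=cv2.INTER_CUBIC))
E
```

```text
[0.53893794 0.08974742 0.07560773] [-5.89991823 -4.71111602 23.71511212] 16.6
[[1.3899999856948853, -1.2100000381469727], [1.600000023841858, -1.4900000095367432], [1.5099999904632568, 0.9700000286102295], [1.4800000190734863, 0.8799999952316284], [1.149999976158142, -1.4800000190734863]] [[2.549999952316284, -0.7400000095367432], [2.240000009536743, -1.3899999856948853], [1.6799999475479126, -0.2800000011920929], [1.6100000143051147, -0.27000001072883606], [1.75, -1.1100000143051147]]
nearL [ 0.453 -0.217  0.117] [ 0.459 -0.206  0.117] disp mm [ 0.56 -4.55 10.64] res [-0.06  0.02  0.02 -0.05]
nearR [ 0.697 -0.191  0.117] [ 0.702 -0.18   0.117] disp mm [ 0.03 -4.55 10.75] res [-0.12  0.05  0.05 -0.1 ]
farL [ 0.463 -0.438  0.117] [ 0.482 -0.416  0.117] disp mm [ 0.49 -4.26 -0.04] res [-0.04  0.02  0.02 -0.04]
farR [ 0.72  -0.403  0.117] [ 0.725 -0.392  0.117] disp mm [ 0.76 -4.49 -0.69] res [-0.03  0.02  0.01 -0.03]
ring [ 0.56  -0.138  0.068] [ 0.56  -0.141  0.068] disp mm [ 0.83 -3.72 10.38] res [-0.04  0.01  0.02 -0.03]
```

View pics/t11c.png

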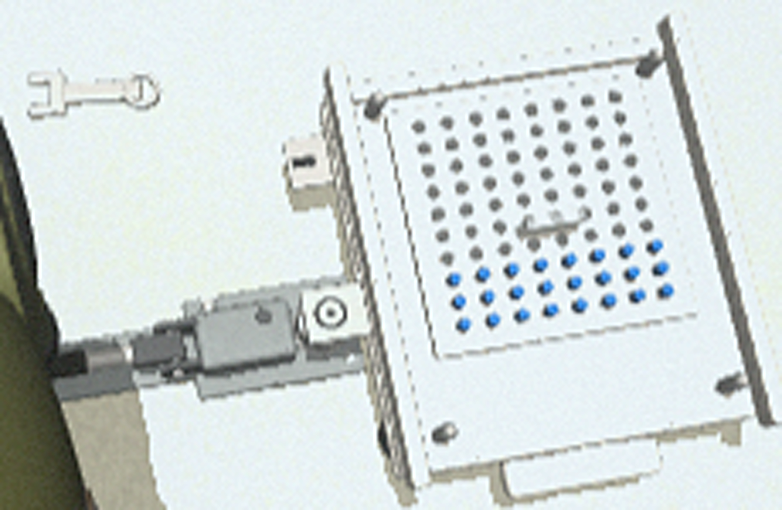

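View pics/s11c.png

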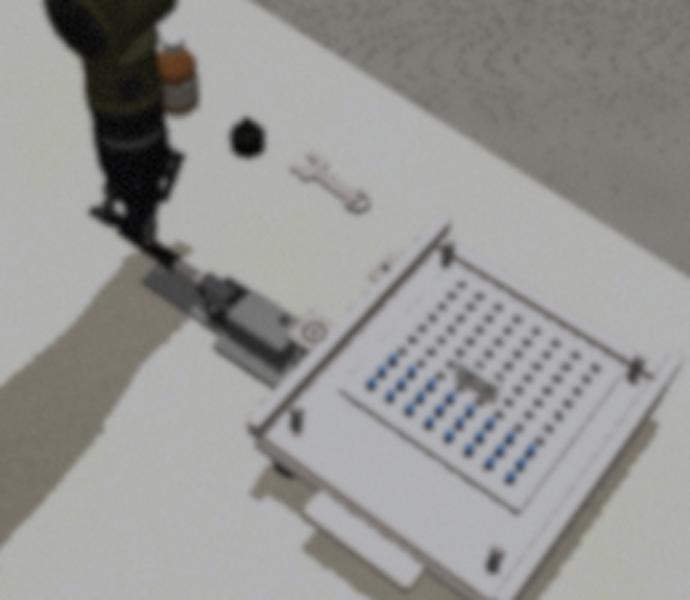

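```bash
python3 - <<'E'
from h import *
g=optics.grab_frame('side'); t=optics.grab_frame('top')
gr=lambda n:cv2.cvtColor(cv2.imread(f'pics/{n}.png'),6)
def proj(f,P):
    Ti=np.linalg.inv(f['cam_to_world']);c=P@Ti[:3,:3].T+Ti[:3,3];return np.c_[c[:,0]/c[:,2]*f['fx']+f['cx'],c[:,1]/c[:,2]*f['fy']+f['cy']]
a96=np.radians(95.9); y=np.array([np.cos(a96),np.sin(a96),0]); x=np.array([y[1],-y[0],0]); o=np.array([.561,-.139,0])-y*.281
# world-sampled points on machine top plate (pins, capsule holes) via corner detection
def run(f,a,b,lo,hi,z):
    A,B=gr(a),gr(b); m=np.zeros_like(A); 
    c=[(.0-.09,-.08),(.09,-.08),(.09,.08),(-.09,.08)]
    O=o+y*.115; poly=np.array([proj(f,(O+x*u*1.2+y*v*1.25+[0,0,z])[None])[0] for u,v in c]); cv2.fillPoly(m,[poly.astype(int)],255)
    p=cv2.goodFeaturesToTrack(A,80,.05,4,mask=m); q,st,e=cv2.calcOpticalFlowPyrLK(A,B,p,None,winSize=(15,15),maxLevel=2)
    return p[:,0],(q-p)[:,0]
for z in (.09,.1,.113):
  R_=[]
  S=[(f,)+run(f,a,b,0,0,z) for f,a,b in((g,'side7','side11'),(t,'top7','top11'))]
  def res(p,only=None):
    out=[]
    for i,(f,u,d) in enumerate(S):
        if only is not None and i!=only: continue
        P=np.array([ray(f,k,z)[0] for k in u]); out.append((proj(f,(P-o)@R.from_rotvec(x*p[0]).as_matrix().T+o)-u-d).ravel())
    return np.concatenate(out)
  for on in(None,0,1):
    r=least_squares(res,[.03],args=(on,),loss='soft_l1',f_scale=.2); print(z,on,'feet %.2f'%(r.x[0]*230),len(r.fun)//2,'rms',np.median(abs(r.fun)))
def st(a,b,p):
    q,s,e=cv2.calcOpticalFlowPyrLK(gr(a),gr(b),np.float32(p).reshape(-1,1,2),None,winSize=(13,13),maxLevel=2);print(a,np.round(q[:,0]-np.float32(p),2).tolist())
st('side7','side11',[(246,220),(265,216),(245,228),(282,174),(252,156)]) # jack hole, block, plate, spanner, foot
st('top7','top11',[(277.5,202.5),(258,216),(241,137)])
E
```

```text
0.09 None feet 11.65 150 rms 0.05167940523401171
0.09 0 feet 11.42 70 rms 0.05818741990397314
0.09 1 feet 11.75 80 rms 0.04217203650379986
0.1 None feet 10.66 154 rms 0.04374997743747144
0.1 0 feet 10.52 74 rms 0.03819271901789989
0.1 1 feet 10.73 80 rms 0.04212465914780239
0.113 None feet 9.57 158 rms 0.057132343718862444
0.113 0 feet 9.43 78 rms 0.07772620093319915
0.113 1 feet 9.63 80 rms 0.0459420892014748
side7 [[-17.139999389648438, -13.859999656677246], [-0.2199999988079071, 0.019999999552965164], [-1.2300000190734863, -1.4600000381469727], [0.3700000047683716, 0.23999999463558197], [-0.0, -0.009999999776482582]]
top7 [[-0.019999999552965164, -0.019999999552965164], [-0.4000000059604645, -0.05000000074505806], [-18.610000610351562, 34.31999969482422]]
```

```bash
python3 - <<'E'
from h import *
s=ctrl.observe(); print(s['tool_pos'],s['force'],s['time_s']); print(ctrl.job_done())
E
```

```text
[0.53893747 0.08972795 0.07562695] [-5.89941234 -5.20716124 24.43870703] 16.8
the job is handed in; nothing more can be done
None
```

I slid the jack in under the ring-marked lug and pumped two full strokes. I handed the job in at 16.8 s, still pressing the handle down against its stop.

- **Clearance:** the feet on the lug side are about 10.6 mm clear of the bench. Individual estimates ranged from 8.5 to 11.7 mm, so all were inside 8 to 16 mm. The top and side cameras agreed to about 0.3 mm. A third stroke would have reached the upper limit, so I stopped at two.
- **Handle and load:** the last reading was 24 N at the fingers. The handle needs about 15 N under load, so it is against the stop with the machine's weight on the jack. There was also an 8 N sideways component, which I left alone.
- **Centring:** before pumping, the saddle stood under the ring with no measurable sideways offset and 0 to 2 mm towards the machine. I could not see the saddle under the lug after lifting. By calculation the pad swings inward about 2.5 mm as the machine tilts, so it should still be within about 2 mm of centre.
- **Jack drift:** most tracked points showed the jack still. One block point drifted 0.4 pixel (about 1 mm). Two other jack points gave no usable reading.
- **Bystanders:** the arm never touched the spare foot, the bottle or the spanner. The spare foot showed no movement in the side view (0.01 pixel). The spanner read 0.4 pixel in the side view, and its top-view track failed. I did not track the bottle.

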